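# Clamp a model wagon in the holding jig with its guarded knob

### The job

Stand the taller model wagon on its wheels on the bed of the holding jig, between the fixed stop and the open jaw. Then reach down into the round guard and turn the knob clockwise until the jaw has pushed the wagon against the stop and holds it finger-tight (about 15 N), without overtightening, leaning on the guard or disturbing the lower wagon; let go and leave the wagon clamped.

Things in the scene. Friction and masses are not known exactly. Their poses are not given: they have to be found in the camera images.
- jig: Aluminium holding jig fixed to the bench. Origin at its underside. The plate spans x = -52 to +52 mm, y = -137 to +151 mm and is 12 mm thick. Along its y axis from -y to +y: fixed stop, bed (centre line x = 0), sliding jaw, and a round guard with the knob in it at y = +96 mm.
- bed (a point): Point on the jig's bed surface (12 mm above the bench), straight under the middle of the wagon when it is clamped against the stop; axes as the jig's.
- stop_face (a point): Middle of the fixed stop's rubber face, at jig y = -110 mm, facing +y; 30 mm wide, from 30 to 40 mm above the bench, with a sloped steel lead-in above it up to 52 mm. It overhangs, so that the wagon's low coupling passes under it.
- guard: Round grey metal guard, a tube standing on the jig plate round the knob: inside diameter 92 mm, outside 100 mm, wall 4 mm, 46 mm high. Origin on its axis at the plate surface (12 mm above the bench). It is thin: not to be loaded with more than 20 N.
- guard_rim (a point): Centre of the guard's open upper rim, 58 mm above the bench. The knob's top lies 10 mm below the rim.
- knob_grip (a point): Centre of the black knob's grip bar, on the guard's axis, 36 mm above the bench. The bar is 36 mm long along this frame's x, 14 mm wide along its y and 30 mm high (18 to 48 mm above the bench), on a round skirt of radius 20 mm whose top is 18 mm above the bench.
- knob: The same knob; origin on its vertical axis at plate level, x along the bar. Clockwise from above closes the jaw by 16 mm per rad; range 2.2 rad, starting 0 to 0.2 rad from the open end. Steady drag about 0.45 N m, so it stays where it is left. Each newton of jaw pressure adds 0.016 N m: right is about 0.24 N m over what was felt before gripping the wagon (compare readings taken in like motion or like pause).
- jaw: Steel jaw with a sprung rubber pad facing the stop. Origin: lower edge of the jaw block's front, at plate level; at jig y = +31 mm when fully open, moving along jig -y. Once pad, wagon and stop all touch, the pressure grows about 6 to 8 N per mm of jaw travel. Right pressure 6 to 24 N; more than 30 N damages the wagon.
- jaw_front (a point): Front of the jaw block at the height of its pad, 35 mm above the bench. The pad (30 mm wide, 10 mm high, sloped lead-in above) has its face 14 to 17.5 mm ahead of this point towards the stop, depending on unseen packing. With the wagon on the bed there is 14 to 22 mm of slack in all along it at the start, taken up in 0.9 to 1.4 rad of turn; where it ends must be felt.
- wagon_mid (a point): Middle of the taller, longer open goods wagon (loose), 17 mm above its wheels' underside; z up, y along its length, either end may face the stop. Body 28 mm wide (x), 106 mm long, 34 mm high in all; the frame under it is 110 mm long and low couplings reach 63 mm from the middle. About 65 to 110 g; grip it across its 28 mm width.
- wagon: The same taller wagon; origin in the middle, at the underside of its wheels.
- low_wagon_mid (a point): Middle of the other, lower and shorter wagon (28 x 111 x 26 mm), a loose bystander, 13 mm above its underside; y along its length. Leave it alone.
Not all that is in view belongs to the job. Of the things like the wagon, leave any that is yellow; of the rest the larger one is meant.

How it is judged:
On the way, in this order (a step that is already met when the one before it is completed fails the run):
1. the taller wagon stands free on the bed between stop and jaw (x of wagon_mid in the frame of jig between -0.009 and 0.009 m and y of wagon_mid in the frame of jig between -0.062 and -0.035 m and z of wagon_mid in the frame of jig between 0.024 and 0.034 m and angle between the y axis of wagon_mid and the y axis of jig, either way round below 0.15 rad and angle between wagon_mid's own z axis and vertical below 0.12 rad and contact force between the fingers and wagon below 0.1 N), for 0.2 s.
2. the jaw presses the wagon against the stop (x of wagon_mid in the frame of jig between -0.009 and 0.009 m and y of wagon_mid in the frame of jig between -0.062 and -0.035 m and z of wagon_mid in the frame of jig between 0.024 and 0.034 m and angle between the y axis of wagon_mid and the y axis of jig, either way round below 0.15 rad and angle between wagon_mid's own z axis and vertical below 0.12 rad and contact force between jaw and anything else above 6 N), for 0.2 s.
At the end, for the whole second after the job is handed in: The taller wagon stands upright on the jig's bed within 9 mm of its centre line, in line with it to 0.15 rad, at rest, and the jaw presses on it with 6 to 24 N; the lower wagon lies within 20 mm of where it was (all of step 2 and contact force between jaw and anything else below 24 N and linear speed of wagon below 0.01 m/s and distance of low_wagon_mid from where it was at the start of the episode below 0.02 m); the robot touches nothing.
It fails at once if the jaw presses with more than 30 N (contact force between jaw and anything else above 30 N).
It fails at once if the robot loads the guard with more than 20 N (contact force between any of the fingers, the arm and guard above 20 N).
It fails at once if the lower wagon is moved by more than 20 mm (distance of low_wagon_mid from where it was at the start of the episode above 0.02 m).
It also fails if it takes over 67 s, if anything falls off the work surface, if the arm or the gripper's body presses on something with over 40 N, if the wrist force passes 120 N, or if a joint passes its speed limit or range.

### The arm

A 7-joint arm with a two-finger parallel gripper is mounted at the origin on a cart in front of the work surface, level with it; the furniture and walls round the work are solid. World frame = base frame: x ahead of the robot, y to its left, z up, the work surface at z = 0. Lengths are in m, angles in rad, forces in N, time in s.
With the tool pointing down it reaches from about 0.4 to 0.85 m from the base axis. Payload 4.5 kg.
Tool frame: the origin (TCP) lies on the centre line of the jaws, within the pads' length; the fingertips stand r.tip_extent ahead of it and the grasp point (between the pads) is the TCP (r.tip_extent is the distance from the TCP to the fingertips, in m); z points along the fingers, y is the line along which they close (so a half turn about z gives the same grasp; the last joint's range is limited). The gripper opens to 88 mm and grips with 3 to 60 N. Pads are 18 mm wide; open, the fingers measure 123 mm over their backs; the gripper's body (75 mm by 187 mm) begins 45 mm behind the grasp point.
Start: joints at [1.232, 0.689, -0.195, 1.565, 0.157, 0.902, -0.215], TCP at [0.228, -0.582, 0.258] pointing down, gripper open.
Joint ranges: [-3.01, 3.01], [-0.46, 2.08], [-1.47, 1.51], [0.13, 2.56], [-1, 4.14], [0.04, 2.09], [-2.66, 2.66]. Speed limits (rad/s): [2.57, 2.57, 3.14, 3.14, 3.14, 3.14, 3.14].

### API

Orientations are given as a unit quaternion [x, y, z, w].
In Python, from plant import sensors, vision, finish_job, r gives the robot as it stands. The module is installed in compiled form; this text tells all that it offers.
- The arm moves only by the tool step_arm, never from a script. Its argument "steps" is a list of rows, each a list of 2 entries, a list of its own where there are three numbers: the shift along the tool's x, y, z in cm, then the turn, a rotation vector about the tool's x, y, z in degrees. A call has 1 to 12 rows; each row shifts and turns the commanded pose from where the row before left it, along the tool's axes as they then stand; what a row does not reach is not made up. A row lasts 1/8 s, in which the tool goes at most 62.5 mm and 10.7 degrees, less where a joint would pass 70% of its speed; a pose out of reach is approached as far as the arm can. A call with a gripper value outside its range is refused whole. "claw" is the opening, from -1 (shut) to 1 (fully open), set as the call begins (left out, the last holds). The fingers move at their own pace and stop on an object; "grip_force" is the grip in N (left out, the last holds). Time passes only in rows, so rows that do not move let the fingers close. It gives the time, the measured TCP pose, the force, the opening and the grip force at its end, in the units of the state.
- sensors.get_state(): the state, without advancing time (a new reading comes with each control period).
- vision.snapshot(name): name is "side" or "top" or "wrist"; returns a dict with "img" (480x640x3 uint8, red, green, blue), "fx", "fy", "cx", "cy" (pixels), "k1" (the pictures are not rectified: a ray, as slopes to the right and down, at radius r is drawn at 1 + k1 r^2 times it, then the intrinsics apply), "position" and "rotation" of the camera in the world. Camera axes: x right, y down, z forward; pixel columns grow to the right and rows downward; lengths in m; the calibration is good to about 2 mm. A picture is of the moment at which its call begins. There is no depth.
- finish_job(): hands the job in; it is judged then, once.
The state is a dict: "clock": time; "q": joint angles; "qd": joint speeds; "joint_torque": joint torques, N m; "tool_pos": TCP position; "eef_rot": TCP orientation; "contact_force": force on the tool from outside, world axes, zero at the start; "moment": the same for the moment, N m; "opening": opening from 0.0 (shut) to 1.0 (fully open); "finger_force": force on a finger pad.
Only numpy, scipy, OpenCV 4.12 (cv2) and the standard library are available. Lean on these libraries where they do the work, as an engineer would, in place of code of your own. Each camera call takes 0.05 s, during which the arm holds its last target. There are 200 camera calls.

## Working session

There is one attempt and no reset: what is moved stays moved. The work goes in short steps, Python scripts to look and compute and a tool call to move; the robot and the scene stay as the last step left them, time stands still between calls to the robot, and variables do not carry over. Pictures are saved under pics/ and viewed, at most 10 in all, crops included, and the job is handed in when it is done.

Besides the shell and the picture viewer there is one more tool, called after "Request:" as a command line: name --argument value ..., lists and objects as JSON in quotes. step_arm: Moves the arm, as the interface text tells. Its arguments: {"type":"object","properties":{"steps":{"type":"array"},"claw":{"type":"number"},"grip_force":{"type":"number"}},"required":["steps"]}

```bash
mkdir -p pics; cat > h.py <<'E'
import numpy as np, cv2
from plant import sensors, vision, finish_job, r
from scipy.spatial.transform import Rotation as R
def snap(n,f):
    s=vision.snapshot(n); cv2.imwrite(f'pics/{f}.png',s['img'][:,:,::-1]); np.save(f'pics/{f}.npy',s,allow_pickle=True); return s
def load(f): return np.load(f'pics/{f}.npy',allow_pickle=True).item()
def rot(s):
    m=np.array(s['rotation'],float); return m if m.shape==(3,3) else R.from_quat(m).as_matrix()
def ray(s,u,v):
    K=np.array([[s['fx'],0,s['cx']],[0,s['fy'],s['cy']],[0,0,1]],float)
    p=cv2.undistortPoints(np.array([[[u,v]]],float),K,np.array([s['k1'],0,0,0,0.]))[0,0]
    return np.array(s['position']),rot(s)@np.array([p[0],p[1],1])
def onz(s,u,v,z):
    o,d=ray(s,u,v); return o+d*(z-o[2])/d[2]
def proj(s,P):
    K=np.array([[s['fx'],0,s['cx']],[0,s['fy'],s['cy']],[0,0,1]],float)
    m=rot(s).T; return cv2.projectPoints(np.array([P],float),cv2.Rodrigues(m)[0],-m@np.array(s['position']),K,np.array([s['k1'],0,0,0,0.]))[0][0,0]
E
python3 - <<'E'
from h import *
for n in('top','side'):
    s=snap(n,n+'0'); print(n,s['position'],rot(s).round(3).tolist(),s['fx'],s['k1'])
st=sensors.get_state(); print(st['tool_pos'],R.from_quat(st['eef_rot']).as_matrix().round(3).tolist(),r.tip_extent,st['moment'],st['contact_force'])
E
```

```text
top [0.41678192 0.01128751 1.48185517] [[0.004, -0.986, 0.167], [-1.0, -0.005, -0.001], [0.002, -0.167, -0.986]] 586.8081384940708 0.06046419994348964
side [0.28226178 1.01413405 1.04807228] [[-0.952, -0.197, 0.236], [-0.307, 0.644, -0.701], [-0.014, -0.74, -0.673]] 619.5572053621652 0.006525826052815708
[ 0.22742126 -0.58159766  0.2570005 ] [[0.931, 0.364, -0.001], [0.364, -0.931, 0.001], [-0.0, -0.002, -1.0]] 0.019 [-0.00715992  0.00168409  0.07078993] [ 0.39751869 -0.38415653  0.29441052]
```

View pics/top0.png

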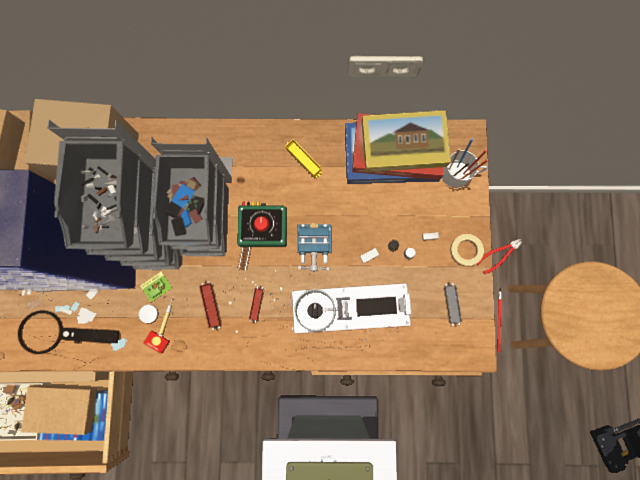

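View pics/side0.png

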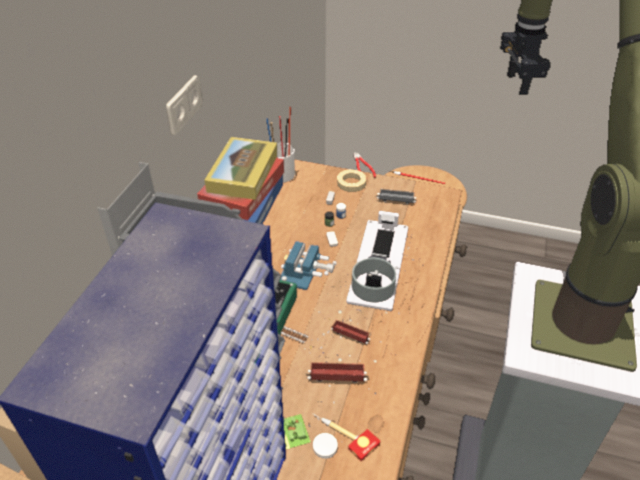

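The top view shows the jig white at (350,308), with the guard at (315,310). The big red wagon is at (210,305), and a small red one is at (257,303). The grey wagon is at (453,304) and the yellow one at (303,158).

```bash
python3 - <<'E'
from h import *
s=load('top0'); im=s['img']; hsv=cv2.cvtColor(im,cv2.COLOR_RGB2HSV)
def rects(mask,roi,z,name,amin=60):
    x0,y0,x1,y1=roi; m=np.zeros(mask.shape,np.uint8); m[y0:y1,x0:x1]=mask[y0:y1,x0:x1]
    for c in cv2.findContours(m,cv2.RETR_EXTERNAL,cv2.CHAIN_APPROX_NONE)[0]:
        if cv2.contourArea(c)<amin: continue
        b=cv2.boxPoints(cv2.minAreaRect(c)); P=np.array([onz(s,*p,z) for p in b]); e=[P[1]-P[0],P[2]-P[1]]
        L=[np.linalg.norm(x) for x in e]; d=e[int(np.argmax(L))]
        print(name,P.mean(0).round(4),np.round(L,4),'ang',np.degrees(np.arctan2(d[1],d[0])).round(1))
red=((hsv[...,0]<8)|(hsv[...,0]>172))&(hsv[...,1]>120)&(hsv[...,2]<190)
rects(red,(190,270,235,345),.034,'bigred'); rects(red,(240,275,275,335),.03,'smallred')
grey=(hsv[...,1]<60)&(hsv[...,2]<150); rects(grey,(435,275,470,335),.026,'grey')
white=(hsv[...,1]<40)&(hsv[...,2]>200)
rects(white,(280,275,420,340),.012,'plate')
black=(hsv[...,2]<60); rects(black,(350,290,402,325),.012,'bedblack')
o=cv2.resize(im[270:345,185:425],None,fx=3.3,fy=3.3,interpolation=cv2.INTER_CUBIC)
cv2.imwrite('pics/crop1.png',o[:,:,::-1])
E
```

```text
bigred [0.4665 0.2912 0.034 ] [0.0282 0.1057] ang -165.0
smallred [0.4707 0.1792 0.03  ] [0.0768 0.0198] ang -9.9
grey [ 0.4736 -0.3031  0.026 ] [0.0266 0.0922] ang -173.0
plate [0.4537 0.0343 0.012 ] [0.0897 0.0881] ang -89.8
plate [0.453  0.0726 0.012 ] [0.0348 0.1033] ang -175.2
plate [ 0.4646 -0.091   0.012 ] [0.2214 0.1034] ang -85.9
bedblack [ 0.4664 -0.117   0.012 ] [0.0944 0.0374] ang -85.3
```

View pics/crop1.png

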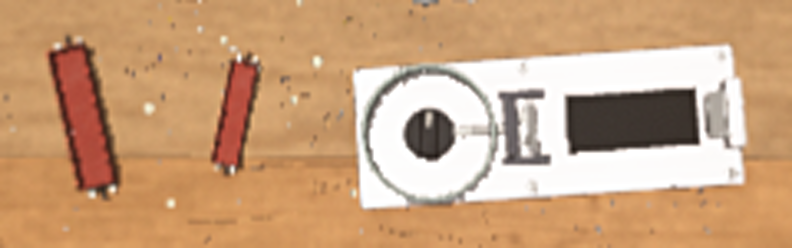

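The big red wagon measures 28 x 106 mm, as it should, at about (0.467, 0.291) with its length at 15°. The jig's y axis lies at about 94° and the bed at about (0.467, -0.12). I'll move over the jig for a wrist look.

Request:
step_arm --steps '[[[3.55,-3.79,0],[0,0,0]],[[3.55,-3.79,0],[0,0,0]],[[3.55,-3.79,0],[0,0,0]],[[3.55,-3.79,0],[0,0,0]],[[3.55,-3.79,0],[0,0,0]],[[3.55,-3.79,0],[0,0,0]],[[3.55,-3.79,0],[0,0,0]],[[3.55,-3.79,0],[0,0,0]],[[3.55,-3.79,0],[0,0,0]],[[3.55,-3.79,0],[0,0,0]],[[0,0,0],[0,0,0]]]' --claw 1

```text
clock: 1.48
tool_pos: [0.4219, -0.0954, 0.2577]
eef_rot: [0.982, 0.19, 0.001, -0.001]
contact_force: [0.1, -0.4, 1.2]
opening: 1.004
finger_force: 0.0
```

```bash
python3 - <<'E'
from h import *
s=snap('wrist','w1'); print(s['position'],rot(s).round(3).tolist(),s['fx'])
st=sensors.get_state(); print(st['tool_pos'],st['q'].round(3) if hasattr(st['q'],'round') else st['q'])
E
```

```text
[ 0.50058116 -0.06344108  0.38404617] [[0.373, -0.878, -0.3], [-0.928, -0.354, -0.119], [-0.002, 0.322, -0.947]] 365.97550544848
[ 0.42063795 -0.09798839  0.25758403] [ 0.223  0.448 -0.148  2.12   0.116  0.581 -1.2  ]
```

View pics/w1.png

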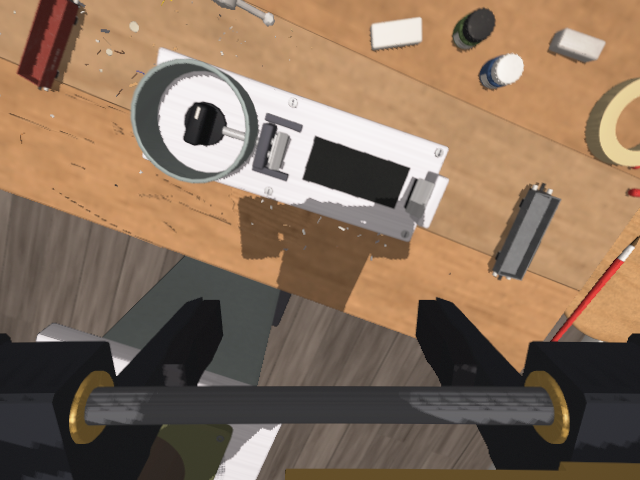

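The wrist view shows these: plate corners near (163,48), (448,148) and (410,242), guard rim centre near (195,121), knob bar near (203,123), black bed pad from (314,136) to (399,208), stop at (422,190).

```bash
python3 - <<'E'
from h import *
s=load('w1'); im=s['img']; hsv=cv2.cvtColor(im,cv2.COLOR_RGB2HSV)
for p in [(163,48),(448,148),(410,242)]: print('corner',p,onz(s,*p,.012).round(4))
m=np.zeros(im.shape[:2],np.uint8); m[125:222,295:420]=(hsv[125:222,295:420,2]<60)*255
c=max(cv2.findContours(m,0,1)[0],key=cv2.contourArea); b=cv2.boxPoints(cv2.minAreaRect(c)); P=np.array([onz(s,*p,.012) for p in b]); print('pad',P.mean(0),P.round(4).tolist())
for p in [(132,120),(258,121),(195,59),(195,184)]: print('rim',p,onz(s,*p,.058).round(4))
m[:]=0; m[95:150,180:224]=(hsv[95:150,180:224,2]<70)*255
c=max(cv2.findContours(m,0,1)[0],key=cv2.contourArea); print('knob bbox',cv2.boundingRect(c))
cv2.imwrite('pics/crop2.png',cv2.resize(im[45:200,120:270],None,fx=3.8,fy=3.8,interpolation=cv2.INTER_CUBIC)[:,:,::-1])
E
```

```text
corner (163, 48) [0.5042 0.0898 0.012 ]
corner (448, 148) [ 0.5235 -0.19    0.012 ]
corner (410, 242) [ 0.4226 -0.1992  0.012 ]
pad [ 0.46739414 -0.11590829  0.012     ] [[0.4429, -0.0673, 0.012], [0.4853, -0.0654, 0.012], [0.4923, -0.1626, 0.012], [0.4491, -0.1683, 0.012]]
rim (132, 120) [0.4415 0.082  0.058 ]
rim (258, 121) [ 0.4806 -0.0157  0.058 ]
rim (195, 59) [0.5058 0.0456 0.058 ]
rim (195, 184) [0.4095 0.019  0.058 ]
knob bbox (184, 102, 40, 43)
```

View pics/crop2.png

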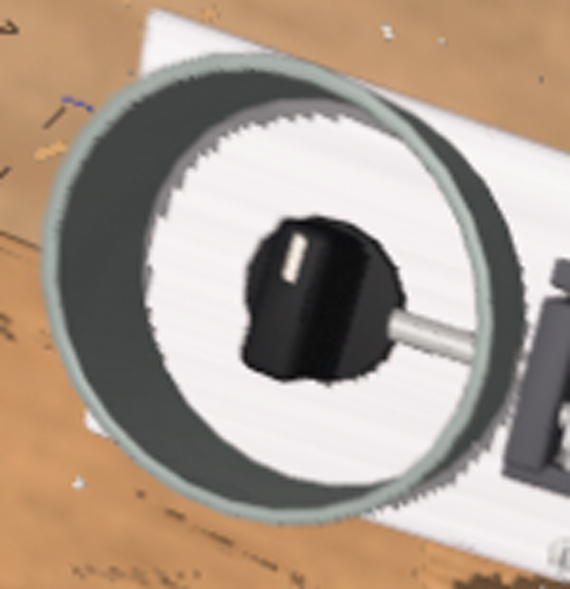

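Request:
step_arm --steps '[[[2.3,-4.32,0],[0,0,0]],[[2.3,-4.32,0],[0,0,0]],[[2.3,-4.32,0],[0,0,0]],[[2.3,-4.32,0],[0,0,0]],[[2.3,-4.32,0],[0,0,0]],[[2.3,-4.32,0],[0,0,0]],[[2.3,-4.32,0],[0,0,0]],[[2.3,-4.32,0],[0,0,0]],[[0,0,5],[0,0,6.4]],[[0,0,5],[0,0,0]],[[0,0,2],[0,0,0]],[[0,0,0],[0,0,0]]]'

```text
clock: 3.02
tool_pos: [0.4655, 0.2865, 0.1361]
eef_rot: [0.992, 0.129, -0.002, 0.002]
contact_force: [-0.3, -0.6, 0.4]
opening: 1.0
finger_force: 0.0
```

```bash
python3 - <<'E'
from h import *
st=sensors.get_state(); M=R.from_quat(st['eef_rot']).as_matrix(); t=st['tool_pos']; print(t,M.round(3).tolist(),np.round(st['q'],2))
print('tool delta cm',(M.T@(np.array([.4665,.2912,.022])-t)*100).round(2),'ang y',np.degrees(np.arctan2(M[1,1],M[0,1])))
E
```

```text
[0.46550446 0.28653169 0.1361121 ] [[0.967, 0.256, -0.003], [0.256, -0.967, -0.003], [-0.004, 0.003, -1.0]] [-0.61  0.77 -0.04  1.91  0.07  0.47 -2.02]
tool delta cm [ 0.26 -0.46 11.41] ang y -75.17616243483636
```

Request:
step_arm --steps '[[[0.25,-0.45,4],[0,0,0]],[[0,0,4],[0,0,0]],[[0,0,2.2],[0,0,0]],[[0,0,1.2],[0,0,0]],[[0,0,0],[0,0,0]],[[0,0,0],[0,0,0]]]'

```text
clock: 3.78
tool_pos: [0.4678, 0.2943, 0.0248]
eef_rot: [0.992, 0.13, 0.001, -0.0]
contact_force: [-0.7, 0.1, 0.5]
opening: 0.997
finger_force: 0.0
```

Request:
step_arm --steps '[[[0,0,0],[0,0,0]],[[0,0,0],[0,0,0]],[[0,0,0],[0,0,0]],[[0,0,0],[0,0,0]],[[0,0,0],[0,0,0]],[[0,0,0],[0,0,0]],[[0,0,0],[0,0,0]],[[0,0,0],[0,0,0]]]' --claw -1 --grip_force 12

```text
clock: 4.78
tool_pos: [0.467, 0.2941, 0.0237]
eef_rot: [0.991, 0.13, 0.0, -0.0]
contact_force: [-0.8, -0.6, 1.0]
opening: 0.31
finger_force: 12.0
```

Request:
step_arm --steps '[[[0,0,-3.5],[0,0,0]],[[0,0,-5],[0,0,0]],[[0,0,-5],[0,0,0]],[[-1.28,4.83,0],[0,0,0]],[[-1.28,4.83,0],[0,0,0]],[[-1.28,4.83,0],[0,0,0]],[[-1.28,4.83,0],[0,0,0]],[[0,0,0],[0,0,-9.9]],[[0,0,0],[0,0,-9.9]],[[0,0,0],[0,0,-9.9]],[[0,0,0],[0,0,-9.9]],[[0,0,0],[0,0,-9.9]]]'

```text
clock: 6.28
tool_pos: [0.4672, 0.0939, 0.1586]
eef_rot: [0.844, 0.536, -0.0, 0.0]
contact_force: [0.8, 0.9, -1.0]
opening: 0.309
finger_force: 12.0
```

Request:
step_arm --steps '[[[0,0,0],[0,0,-9.9]],[[0,0,0],[0,0,-9.9]],[[0,0,0],[0,0,-9.9]],[[-5,-0.4,0],[0,0,0]],[[-5,-0.4,0],[0,0,0]],[[-5,-0.4,0],[0,0,0]],[[-5,-0.4,0],[0,0,0]],[[0,0,0],[0,0,0]],[[0,0,0],[0,0,0]]]'

```text
clock: 7.4
tool_pos: [0.4659, -0.106, 0.1587]
eef_rot: [0.681, 0.732, 0.0, -0.0]
contact_force: [0.3, -0.3, -0.3]
opening: 0.311
finger_force: 12.0
```

```bash
cat > d.py <<'E'
from h import *
import sys
def delta(x,y,z,psi):
    st=sensors.get_state(); M=R.from_quat(st['eef_rot']).as_matrix(); t=st['tool_pos']
    T=np.array([[-np.sin(np.radians(psi)),np.cos(np.radians(psi)),0],[np.cos(np.radians(psi)),np.sin(np.radians(psi)),0],[0,0,-1]]).T
    print('t',st['clock'],np.round(t,4),'psi',np.degrees(np.arctan2(M[1,1],M[0,1])).round(2),'q',np.round(st['q'],2),'open',st['opening'])
    print('delta cm',(M.T@(np.array([x,y,z])-t)*100).round(2),'rot deg',R.from_matrix(M.T@T).as_rotvec(degrees=True).round(2), 'F',np.round(st['contact_force'],2),'M',np.round(st['moment'],3))
if __name__=='__main__': delta(*map(float,sys.argv[1:5]))
E
python3 d.py .4673 -.1114 .0375 4.0
python3 - <<'E'
from h import *
s=snap('wrist','w2'); snap('side','side2')
E
```

```text
t 7.4 [ 0.4659 -0.106   0.1587] psi 4.16 q [ 0.44  0.71 -0.51  2.08  0.69  0.52 -0.51] open 0.31100321727450286
delta cm [-0.56  0.1  12.12] rot deg [ 0.02 -0.04  0.16] F [ 0.3  -0.25 -0.33] M [-0.016 -0.114 -0.041]
```

View pics/w2.png

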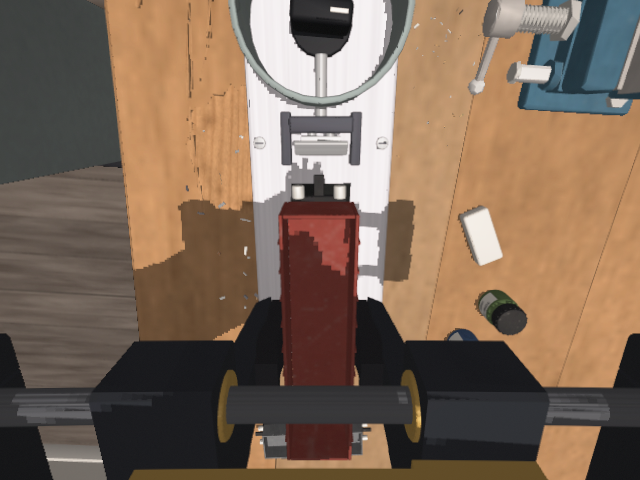

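The wagon is held straight over the jig. The jig screws are at (260,142) and (382,142), the jaw is centred at about (321,130), and the wagon's jaw-end top edge runs from (280,204) to (357,204).

```bash
python3 - <<'E'
from h import *
s=load('w2'); u=np.array([np.cos(np.radians(94)),np.sin(np.radians(94))]); v=np.array([u[1],-u[0]])
O=np.array([.464,-.0635])
J=lambda p:np.round([(p[:2]-O)@v,(p[:2]-O)@u],4)
for n,p,z in [('scrL',(260,142),.012),('scrR',(382,142),.012),('edgeL',(254,220),.012),('edgeR',(386,220),.012),('jawFL',(284,163),.012),('jawFR',(357,163),.012),('padbarL',(294,150),.04),('padbarR',(348,150),.04),('rimbottom',(322,104),.058),('wagL',(280,204),.169),('wagR',(357,204),.169)]:
    P=onz(s,*p,z); print(n,P.round(4),'jig',J(P))
print('tcp jig',J(sensors.get_state()['tool_pos']))
im=s['img'];
E
```

```text
scrL [ 0.419 -0.039  0.012] jig [-0.0431  0.0276]
scrR [ 0.5063 -0.0326  0.012 ] jig [0.0443 0.0279]
edgeL [ 0.4156 -0.0971  0.012 ] jig [-0.0506 -0.0302]
edgeR [ 0.5169 -0.0897  0.012 ] jig [ 0.0509 -0.0298]
jawFL [ 0.4368 -0.0525  0.012 ] jig [-0.0264  0.0129]
jawFR [ 0.49   -0.0486  0.012 ] jig [0.027  0.0131]
padbarL [ 0.4453 -0.0405  0.04  ] jig [-0.017   0.0242]
padbarR [ 0.4803 -0.038   0.04  ] jig [0.018  0.0243]
rimbottom [ 0.4613 -0.0123  0.058 ] jig [0.0008 0.0513]
wagL [ 0.4496 -0.0475  0.169 ] jig [-0.0133  0.017 ]
wagR [ 0.4743 -0.0457  0.169 ] jig [0.0115 0.0171]
tcp jig [-0.0007 -0.0413]
```

Request:
step_arm --steps '[[[-0.7,0.1,2],[0,0,0]],[[0,0,4],[0,0,0]],[[0,0,3.5],[0,0,0]],[[0,0,1.5],[0,0,0]],[[0,0,0.8],[0,0,0]],[[0,0,0.3],[0,0,0]],[[0,0,0],[0,0,0]],[[0,0,0],[0,0,0]]]'

```text
clock: 8.5
tool_pos: [0.4678, -0.1134, 0.0383]
eef_rot: [0.681, 0.732, 0.0, 0.0]
contact_force: [-0.2, 0.8, -0.9]
opening: 0.311
finger_force: 12.0
```

```bash
python3 d.py .4673 -.1114 .0360 4.0
python3 - <<'E'
from h import *
s=snap('side','side3'); im=s['img']; cv2.imwrite('pics/crop3.png',cv2.resize(im[180:320,310:450],None,fx=4,fy=4,interpolation=cv2.INTER_CUBIC)[:,:,::-1])
E
```

```text
t 8.5 [ 0.4678 -0.1134  0.0383] psi 4.15 q [ 0.25  0.92 -0.18  2.13  0.96  0.18 -0.73] open 0.3113247736596181
delta cm [ 0.21 -0.04  0.23] rot deg [0.07 0.01 0.15] F [-0.2   0.8  -0.91] M [-0.046 -0.119 -0.005]
```

View pics/crop3.png

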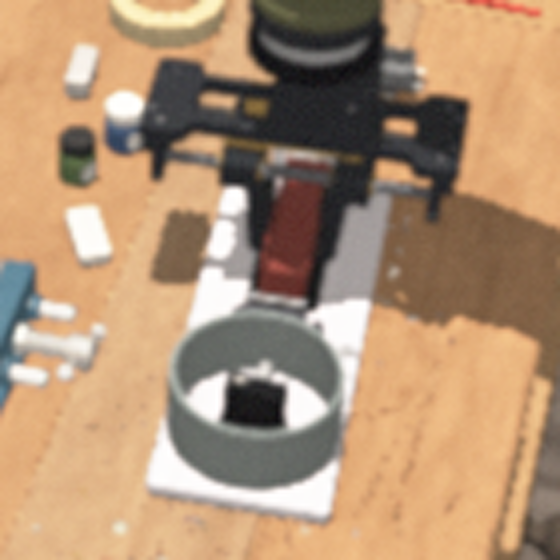

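Wagon is just above the bed, aligned between stop and jaw. I'll set it down and release.

Request:
step_arm --steps '[[[0,0,0.2],[0,0,0]],[[0,0,0],[0,0,0]],[[0,0,0],[0,0,0]],[[0,0,0],[0,0,0]]]'

```text
clock: 9.05
tool_pos: [0.4675, -0.1134, 0.0357]
eef_rot: [0.681, 0.732, -0.0, 0.0]
contact_force: [-0.5, 0.0, -0.1]
opening: 0.311
finger_force: 12.0
```

Request:
step_arm --steps '[[[0,0,0],[0,0,0]],[[0,0,0],[0,0,0]],[[0,0,0],[0,0,0]],[[0,0,0],[0,0,0]],[[0,0,-2],[0,0,0]],[[0,0,-5],[0,0,0]],[[0,0,-6],[0,0,0]],[[0,0,-4],[0,0,0]],[[0,0,0],[0,0,0]],[[0,0,0],[0,0,0]]]' --claw 1

```text
clock: 10.3
tool_pos: [0.4668, -0.1137, 0.2051]
eef_rot: [0.681, 0.732, -0.001, -0.0]
contact_force: [0.4, -0.3, -0.5]
opening: 0.996
finger_force: 0.0
```

```bash
python3 - <<'E'
from h import *
s=load('w1'); a,b=onz(s,199.5,107.6,.048),onz(s,196.3,118.7,.048); print(a,b,np.degrees(np.arctan2(*(a-b)[1::-1])))
s=snap('wrist','w3')
E
python3 d.py .4573 .0323 .20 94
```

```text
[0.47138788 0.03553186 0.048     ] [0.46169272 0.03566172 0.048     ] -0.7673477103572411
t 10.35 [ 0.4665 -0.1136  0.2046] psi 4.16 q [ 0.53  0.65 -0.63  2.03  0.62  0.66 -0.43] open 0.9965714753769058
delta cm [14.62  0.14  0.46] rot deg [ -0.11  -0.1  -89.84] F [0.12 0.4  0.05] M [-0.069 -0.073  0.047]
```

View pics/w3.png

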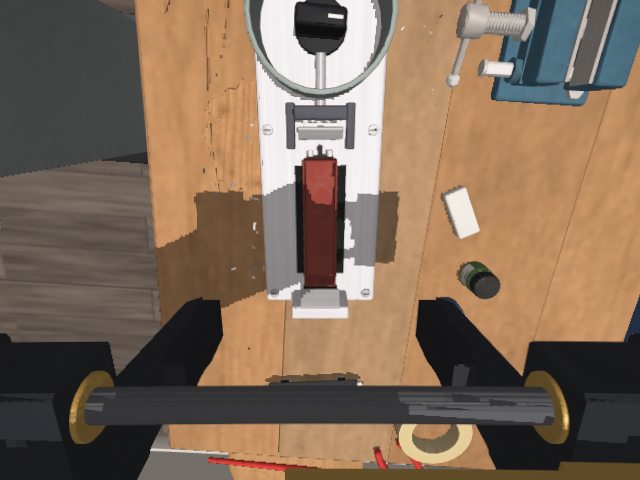

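The wagon stands straight on the black bed, its top from (303,158) to (337,287). The guard's near rim is at (320,96), and the knob bar lies across at (296..346, 22) with its mark from (328,17) to (343,15).

```bash
python3 - <<'E'
from h import *
s=load('w3'); u=np.array([np.cos(np.radians(94)),np.sin(np.radians(94))]); v=np.array([u[1],-u[0]])
O=np.array([.464,-.0635]); J=lambda p:np.round([(p[:2]-O)@v,(p[:2]-O)@u],4)
im=s['img']
for n,p,z in [('rim',(320,96),.058),('mark1',(328,17),.048),('mark2',(343,15),.048),('wagjaw',(320,158),.046),('wagstop',(320,287),.046),('plateend',(320,299),.012),('scrL',(268,129),.012),('scrR',(373,129),.012),('scrL2',(275,293),.012),('scrR2',(365,293),.012)]:
    P=onz(s,*p,z); print(n,P.round(4),J(P))
# top view guard + knob from initial image
s=load('top0'); g=cv2.cvtColor(s['img'],cv2.COLOR_RGB2GRAY); hsv=cv2.cvtColor(s['img'],cv2.COLOR_RGB2HSV)
m=np.zeros(g.shape,np.uint8); m[298:325,303:328]=(g[298:325,303:328]<90)*255
c=max(cv2.findContours(m,0,1)[0],key=cv2.contourArea); print('knob top view',cv2.minEnclosingCircle(c),onz(s,*cv2.minEnclosingCircle(c)[0],.03))
m[:]=0; w=((hsv[...,1]<40)&(hsv[...,2]>200)); m[285:335,290:340]=w[285:335,290:340]*255
for p in [(292,311),(338,311)]: pass
row=g[311,285:345]; col=g[283:338,315]; print(row.tolist()); print(col.tolist())
E
```

```text
rim [ 0.4604 -0.0134  0.058 ] [-0.0001  0.0502]
mark1 [0.4621 0.036  0.048 ] [0.005  0.0994]
mark2 [0.472  0.0378 0.048 ] [0.015  0.1005]
wagjaw [ 0.4635 -0.0561  0.046 ] [0.     0.0074]
wagstop [ 0.4715 -0.1637  0.046 ] [ 0.0005 -0.1005]
plateend [ 0.4737 -0.1926  0.012 ] [ 0.0006 -0.1295]
scrL [ 0.419  -0.0392  0.012 ] [-0.0432  0.0274]
scrR [ 0.5059 -0.0328  0.012 ] [0.0439 0.0277]
scrL2 [ 0.4299 -0.1894  0.012 ] [-0.0428 -0.1232]
scrR2 [ 0.5164 -0.183   0.012 ] [ 0.044  -0.1228]
knob top view ((314.536376953125, 310.14544677734375), 7.308852672576904) [0.45501849 0.03520829 0.03      ]
[155, 156, 156, 154, 152, 151, 147, 157, 241, 221, 124, 119, 255, 255, 253, 253, 253, 253, 253, 253, 255, 255, 142, 59, 66, 71, 70, 50, 67, 70, 66, 64, 48, 71, 72, 67, 61, 100, 238, 248, 191, 242, 248, 246, 248, 248, 249, 250, 179, 186, 148, 253, 255, 135, 103, 102, 100, 172, 255, 184]
[167, 168, 167, 168, 170, 176, 187, 146, 117, 151, 255, 255, 251, 250, 251, 252, 252, 254, 255, 215, 101, 163, 191, 168, 141, 100, 68, 66, 66, 67, 66, 64, 64, 52, 36, 108, 252, 255, 253, 252, 252, 252, 252, 252, 253, 255, 248, 173, 119, 129, 157, 159, 160, 161, 164]
```

Request:
step_arm --steps '[[[5,0,0],[0,0,0]],[[5,0,0],[0,0,0]],[[0,0,0],[0,0,0]],[[0,0,0],[0,0,0]]]' --claw -0.18

```text
clock: 10.85
tool_pos: [0.4595, -0.0141, 0.2046]
eef_rot: [0.681, 0.732, -0.001, -0.001]
contact_force: [0.8, 0.5, -0.4]
opening: 0.574
finger_force: 0.0
```

```bash
python3 - <<'E'
from h import *
s=snap('wrist','w4'); print(proj(s,[.4575,.0358,.05]))
c=proj(s,[.4575,.0358,.05]).astype(int); x0,y0=max(c[0]-80,0),max(c[1]-75,0)
print(x0,y0)
cv2.imwrite('pics/crop4.png',cv2.resize(s['img'][y0:y0+150,x0:x0+160],None,fx=4,fy=4,interpolation=cv2.INTER_CUBIC)[:,:,::-1])
E
python3 d.py .4575 .0358 .20 95
```

```text
[321.25678597 169.03832312]
241 94
t 10.9 [ 0.4596 -0.0148  0.2048] psi 4.09 q [ 0.31  0.63 -0.6   2.09  0.62  0.61 -0.65] open 0.5209349026232716
delta cm [5.06 0.15 0.47] rot deg [-1.500e-01 -6.000e-02 -9.091e+01] F [ 0.36 -0.35 -0.07] M [-0.046 -0.083 -0.021]
```

View pics/crop4.png

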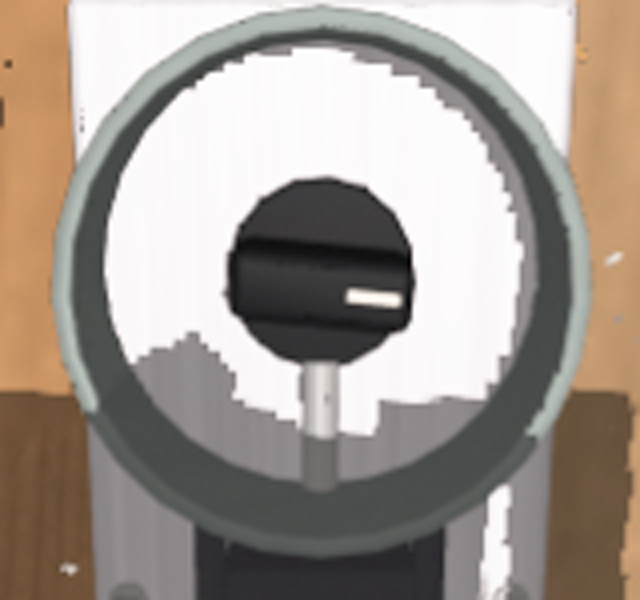

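The guard rim's centre is at pixel (321.5,164.5), and the bar is tilted about 4° in the image, so it lies at about -0.5° in world axes.

```bash
python3 - <<'E'
from h import *
s=load('w4')
P=onz(s,321.5,164.5,.058); print('guard',P)
q=lambda x,y:onz(s,241+x/4,94+y/4,.048)
a,b=q(347,296),q(400,300); print(a,b,np.degrees(np.arctan2(*(b-a)[1::-1])))
print('rim diam',onz(s,241+54/4,164.5,.058)-onz(s,241+590/4,164.5,.058),onz(s,321.5,96,.058)-onz(s,321.5,233,.058))
E
python3 d.py .458 .0365 .20 89.5
```

```text
guard [0.45733354 0.04007378 0.058     ]
[0.46239081 0.0366912  0.048     ] [0.47251008 0.0366888  0.048     ] -0.013579440438966564
rim diam [-0.09768719 -0.00725782  0.        ] [-0.00750867  0.09829662  0.        ]
t 10.9 [ 0.4596 -0.0148  0.2048] psi 4.09 q [ 0.31  0.63 -0.6   2.09  0.62  0.61 -0.65] open 0.5209349026232716
delta cm [5.13 0.21 0.47] rot deg [-1.500e-01 -5.000e-02 -8.541e+01] F [ 0.36 -0.35 -0.07] M [-0.046 -0.083 -0.021]
```

Request:
step_arm --steps '[[[5.1,0.15,0],[0,0,0]],[[0,0,0],[0,0,-9.5]],[[0,0,0],[0,0,-9.5]],[[0,0,0],[0,0,-9.5]],[[0,0,0],[0,0,-9.5]],[[0,0,0],[0,0,-9.5]],[[0,0,0],[0,0,-9.5]],[[0,0,0],[0,0,-9.5]],[[0,0,0],[0,0,-9.5]],[[0,0,0],[0,0,-9.5]],[[0,0,0],[0,0,0]],[[0,0,0],[0,0,0]]]'

```text
clock: 12.4
tool_pos: [0.458, 0.0365, 0.2054]
eef_rot: [0.005, 1.0, -0.0, -0.0]
contact_force: [-0.6, 0.2, -0.7]
opening: 0.41
finger_force: 0.0
```

```bash
python3 d.py .4575 .0365 .043 89.5
```

```text
t 12.4 [0.458  0.0365 0.2054] psi 89.41 q [ 0.42  0.74 -1.01  2.08  0.89  0.83  0.43] open 0.4099371486558638
delta cm [4.000e-02 1.000e-02 1.624e+01] rot deg [-0.03 -0.03 -0.09] F [-0.56  0.24 -0.75] M [ 0.059 -0.146 -0.027]
```

Request:
step_arm --steps '[[[0,0,5],[0,0,0]],[[0,0,5],[0,0,0]],[[0,0,2],[0,0,0]],[[0,0,1],[0,0,0]],[[0,0,0.6],[0,0,0]],[[0,0,0],[0,0,0]],[[0,0,0],[0,0,0]]]'

```text
clock: 13.28
tool_pos: [0.4584, 0.0374, 0.0704]
eef_rot: [0.003, 1.0, 0.0, 0.001]
contact_force: [0.2, -0.7, 0.5]
opening: 0.414
finger_force: 0.0
```

Request:
step_arm --steps '[[[0,0,0.6],[0,0,0]],[[0,0,0.6],[0,0,0]],[[0,0,0.6],[0,0,0]],[[0,0,0.6],[0,0,0]],[[0,0,0.2],[0,0,0]],[[0,0,0],[0,0,0]],[[0,0,0],[0,0,0]]]'

```text
clock: 14.15
tool_pos: [0.4581, 0.0374, 0.0438]
eef_rot: [0.003, 1.0, -0.0, 0.0]
contact_force: [-0.6, -0.6, -1.2]
opening: 0.411
finger_force: 0.0
```

Request:
step_arm --steps '[[[0,0,0],[0,0,0]],[[0,0,0],[0,0,0]],[[0,0,0],[0,0,0]],[[0,0,0],[0,0,0]],[[0,0,0],[0,0,0]],[[0,0,0],[0,0,0]]]' --claw -1 --grip_force 6

```text
clock: 14.9
tool_pos: [0.458, 0.0367, 0.0438]
eef_rot: [0.003, 1.0, -0.001, 0.0]
contact_force: [-0.3, -3.4, 4.5]
opening: 0.158
finger_force: 6.0
```

```bash
python3 d.py .4575 .0365 .043 89.5
```

```text
t 14.9 [0.458  0.0367 0.0438] psi 89.63 q [ 0.25  1.   -0.73  2.17  1.42  0.61 -0.02] open 0.15794514594008868
delta cm [ 0.05 -0.02  0.08] rot deg [-0.08  0.01  0.13] F [-0.28 -3.41  4.5 ] M [-0.686 -0.153 -0.048]
```

Request:
step_arm --steps '[[[0,-0.08,0],[0,0,0]],[[0,0,0],[0,0,0]],[[0,0,0],[0,0,0]],[[0,0,0],[0,0,2]],[[0,0,0],[0,0,2]],[[0,0,0],[0,0,2]],[[0,0,0],[0,0,2]],[[0,0,0],[0,0,2]]]' --grip_force 60

```text
clock: 15.9
tool_pos: [0.458, 0.0365, 0.0438]
eef_rot: [0.091, 0.996, -0.0, 0.0]
contact_force: [-0.3, -3.6, 5.1]
opening: 0.154
finger_force: 60.0
```

```bash
python3 d.py .4575 .0365 .043 89.5
```

```text
t 15.9 [0.458  0.0365 0.0438] psi 79.59 q [ 0.25  1.   -0.72  2.17  1.42  0.6  -0.19] open 0.1542181053388498
delta cm [ 0.05 -0.01  0.08] rot deg [-0.02  0.02 -9.91] F [-0.35 -3.58  5.05] M [-0.551 -0.165  0.414]
```

Request:
step_arm --steps '[[[0,0,0],[0,0,3]],[[0,0,0],[0,0,3]],[[0,0,0],[0,0,3]],[[0,0,0],[0,0,3]],[[0,0,0],[0,0,3]],[[0,0,0],[0,0,3]],[[0,0,0],[0,0,3]],[[0,0,0],[0,0,3]],[[0,0,0],[0,0,2]],[[0,0,0],[0,0,2]],[[0,0,0],[0,0,2]]]'

```text
clock: 17.27
tool_pos: [0.4578, 0.036, 0.0438]
eef_rot: [0.346, 0.938, -0.001, 0.0]
contact_force: [-0.4, -3.3, 5.4]
opening: 0.154
finger_force: 60.0
```

```bash
python3 d.py .4575 .0365 .043 89.5
```

```text
t 17.275 [0.4578 0.036  0.0438] psi 49.57 q [ 0.24  0.99 -0.7   2.17  1.42  0.58 -0.71] open 0.153800142042567
delta cm [0.06 0.02 0.08] rot deg [-7.000e-02  3.000e-02 -3.993e+01] F [-0.44 -3.32  5.38] M [-0.775 -0.127  0.47 ]
```

Request:
step_arm --steps '[[[0,0,0],[0,0,2]],[[0,0,0],[0,0,2]],[[0,0,0],[0,0,2]],[[0,0,0],[0,0,1]],[[0,0,0],[0,0,1]],[[0,0,0],[0,0,1]]]'

```text
clock: 18.02
tool_pos: [0.4577, 0.0359, 0.0438]
eef_rot: [0.418, 0.908, -0.001, 0.0]
contact_force: [-0.8, -5.0, 7.1]
opening: 0.154
finger_force: 60.0
```

```bash
python3 d.py .4575 .0365 .043 89.5
```

```text
t 18.025 [0.4577 0.0359 0.0438] psi 40.6 q [ 0.23  0.99 -0.69  2.18  1.41  0.57 -0.87] open 0.15375965886084447
delta cm [0.06 0.02 0.08] rot deg [-9.00e-02  3.00e-02 -4.89e+01] F [-0.79 -5.05  7.12] M [-0.804 -0.015  0.416]
```

Request:
step_arm --steps '[[[0,0,0],[0,0,1]],[[0,0,0],[0,0,1]],[[0,0,0],[0,0,1]],[[0,0,0],[0,0,1]]]'

```text
clock: 18.52
tool_pos: [0.4577, 0.0359, 0.0438]
eef_rot: [0.449, 0.893, -0.001, 0.0]
contact_force: [-0.1, -5.1, 6.7]
opening: 0.156
finger_force: 60.0
```

```bash
python3 d.py .4575 .0365 .043 89.5
```

```text
t 18.525 [0.4577 0.0359 0.0438] psi 36.6 q [ 0.23  0.99 -0.69  2.18  1.41  0.57 -0.94] open 0.1556153845119829
delta cm [0.06 0.03 0.08] rot deg [-9.00e-02  3.00e-02 -5.29e+01] F [-0.13 -5.07  6.69] M [-0.801 -0.028  0.421]
```

Request:
step_arm --steps '[[[0,0,0],[0,0,1]],[[0,0,0],[0,0,1]],[[0,0,0],[0,0,1]],[[0,0,0],[0,0,1]],[[0,0,0],[0,0,1]]]'

```text
clock: 19.15
tool_pos: [0.4575, 0.0358, 0.0438]
eef_rot: [0.488, 0.873, -0.001, 0.0]
contact_force: [-0.9, -4.0, 6.0]
opening: 0.153
finger_force: 60.0
```

```bash
python3 d.py .4575 .0365 .043 89.5
```

```text
t 19.15 [0.4575 0.0358 0.0438] psi 31.6 q [ 0.23  0.99 -0.69  2.18  1.41  0.57 -1.02] open 0.15310216084169587
delta cm [0.06 0.03 0.08] rot deg [-1.00e-01  3.00e-02 -5.79e+01] F [-0.86 -4.    6.02] M [-0.8    0.024  0.485]
```

Request:
step_arm --steps '[[[0,0,0],[0,0,1]],[[0,0,0],[0,0,1]],[[0,0,0],[0,0,1]],[[0,0,0],[0,0,1]],[[0,0,0],[0,0,1]]]'

```text
clock: 19.77
tool_pos: [0.4575, 0.0358, 0.0438]
eef_rot: [0.525, 0.851, -0.001, 0.0]
contact_force: [-1.3, -4.4, 7.9]
opening: 0.149
finger_force: 60.0
```

```bash
python3 d.py .4575 .0365 .043 89.5
```

```text
t 19.775 [0.4575 0.0358 0.0438] psi 26.6 q [ 0.23  0.99 -0.68  2.18  1.41  0.56 -1.11] open 0.14919835226032702
delta cm [0.06 0.03 0.08] rot deg [-1.10e-01  3.00e-02 -6.29e+01] F [-1.26 -4.39  7.95] M [-0.837 -0.011  0.422]
```

Request:
step_arm --steps '[[[0,0,0],[0,0,1]],[[0,0,0],[0,0,1]],[[0,0,0],[0,0,1]],[[0,0,0],[0,0,1]]]'

```text
clock: 20.27
tool_pos: [0.4574, 0.0357, 0.0438]
eef_rot: [0.555, 0.832, -0.001, 0.0]
contact_force: [-1.2, -3.8, 7.1]
opening: 0.151
finger_force: 60.0
```

```bash
python3 d.py .4575 .0365 .043 89.5
```

```text
t 20.275 [0.4574 0.0357 0.0438] psi 22.6 q [ 0.23  0.99 -0.68  2.18  1.41  0.56 -1.18] open 0.1506932067446214
delta cm [0.07 0.04 0.08] rot deg [-1.20e-01  3.00e-02 -6.69e+01] F [-1.2  -3.83  7.08] M [-0.871  0.073  0.496]
```

Request:
step_arm --steps '[[[0,0,0],[0,0,1]],[[0,0,0],[0,0,1]],[[0,0,0],[0,0,1]]]'

```text
clock: 20.65
tool_pos: [0.4574, 0.0357, 0.0438]
eef_rot: [0.576, 0.817, -0.001, 0.0]
contact_force: [-1.2, -4.6, 6.7]
opening: 0.159
finger_force: 60.0
```

```bash
python3 d.py .4575 .0365 .043 89.5
```

```text
t 20.65 [0.4574 0.0357 0.0438] psi 19.6 q [ 0.23  0.99 -0.68  2.18  1.41  0.56 -1.23] open 0.15856064380332976
delta cm [0.07 0.04 0.08] rot deg [-1.20e-01  3.00e-02 -6.99e+01] F [-1.17 -4.64  6.74] M [-0.881  0.115  0.498]
```

Request:
step_arm --steps '[[[0,0,0],[0,0,1]],[[0,0,0],[0,0,1]],[[0,0,0],[0,0,1]]]'

```text
clock: 21.02
tool_pos: [0.4573, 0.0357, 0.0438]
eef_rot: [0.597, 0.802, -0.001, 0.0]
contact_force: [-1.7, -4.5, 7.3]
opening: 0.156
finger_force: 60.0
```

```bash
python3 d.py .4575 .0365 .043 89.5
```

```text
t 21.025 [0.4573 0.0357 0.0438] psi 16.62 q [ 0.22  0.99 -0.67  2.18  1.41  0.56 -1.29] open 0.1559766070549968
delta cm [0.07 0.04 0.08] rot deg [-1.200e-01  4.000e-02 -7.288e+01] F [-1.66 -4.46  7.35] M [-0.929  0.122  0.58 ]
```

Request:
step_arm --steps '[[[0,0,0],[0,0,1]],[[0,0,0],[0,0,1]]]'

```text
clock: 21.28
tool_pos: [0.4573, 0.0357, 0.0438]
eef_rot: [0.611, 0.791, -0.001, 0.0]
contact_force: [-1.4, -4.9, 7.5]
opening: 0.151
finger_force: 60.0
```

```bash
python3 d.py .4575 .0365 .043 89.5
```

```text
t 21.275 [0.4573 0.0357 0.0438] psi 14.63 q [ 0.22  0.99 -0.67  2.18  1.41  0.55 -1.32] open 0.15147913207288682
delta cm [0.07 0.04 0.08] rot deg [-1.300e-01  4.000e-02 -7.487e+01] F [-1.35 -4.9   7.5 ] M [-0.944  0.063  0.592]
```

Request:
step_arm --steps '[[[0,0,0],[0,0,1]],[[0,0,0],[0,0,1]]]'

```text
clock: 21.52
tool_pos: [0.4573, 0.0357, 0.0438]
eef_rot: [0.625, 0.781, -0.001, 0.0]
contact_force: [-0.8, -3.8, 7.0]
opening: 0.158
finger_force: 60.0
```

```bash
python3 d.py .4575 .0365 .043 89.5
```

```text
t 21.525 [0.4573 0.0357 0.0438] psi 12.65 q [ 0.22  0.98 -0.67  2.18  1.41  0.55 -1.35] open 0.15772169476686893
delta cm [0.08 0.04 0.08] rot deg [-1.300e-01  5.000e-02 -7.685e+01] F [-0.84 -3.8   6.99] M [-0.952  0.168  0.654]
```

Request:
step_arm --steps '[[[0,0,0],[0,0,0.6]],[[0,0,0],[0,0,0]],[[0,0,0],[0,0,0]]]'

```text
clock: 21.9
tool_pos: [0.4572, 0.0357, 0.0438]
eef_rot: [0.629, 0.778, -0.001, 0.0]
contact_force: [-0.8, -4.4, 8.2]
opening: 0.156
finger_force: 60.0
```

```bash
python3 d.py .4575 .0365 .043 89.5
```

```text
t 21.9 [0.4572 0.0357 0.0438] psi 12.08 q [ 0.22  0.98 -0.67  2.18  1.41  0.55 -1.36] open 0.15567041712249574
delta cm [0.07 0.04 0.08] rot deg [-1.300e-01  4.000e-02 -7.742e+01] F [-0.81 -4.37  8.17] M [-0.93   0.096  0.615]
```

Request:
step_arm --steps '[[[0,0,0],[0,0,0]],[[0,0,0],[0,0,0]],[[0,0,0],[0,0,0]],[[0,0,0],[0,0,0]],[[0,0,0],[0,0,0]]]' --claw -0.18

```text
clock: 22.52
tool_pos: [0.458, 0.0367, 0.0437]
eef_rot: [0.629, 0.777, 0.0, -0.0]
contact_force: [0.5, -0.2, -0.6]
opening: 0.411
finger_force: 0.0
```

Request:
step_arm --steps '[[[0,0,-1.5],[0,0,0]],[[0,0,-3],[0,0,0]],[[0,0,-5],[0,0,0]],[[0,0,-6],[0,0,0]],[[-5,0,-3],[0,0,0]],[[-5,0,0],[0,0,0]],[[-5,0,0],[0,0,0]],[[0,0,0],[0,0,0]],[[0,0,0],[0,0,0]]]'

```text
clock: 23.65
tool_pos: [0.489, -0.1095, 0.2287]
eef_rot: [0.629, 0.778, 0.0, -0.0]
contact_force: [0.3, -0.5, -0.7]
opening: 0.411
finger_force: 0.0
```

```bash
python3 d.py .4575 .0365 .043 89.5
python3 - <<'E'
from h import *
s=snap('wrist','w5')
E
```

```text
t 23.65 [ 0.489  -0.1095  0.2287] psi 12.08 q [ 0.7   0.73 -0.97  1.94  0.78  0.9  -0.47] open 0.411238250177681
delta cm [14.92 -0.02 18.58] rot deg [ 3.000e-02 -4.000e-02 -7.742e+01] F [ 0.34 -0.46 -0.75] M [ 0.016 -0.102 -0.042]
```

View pics/w5.png

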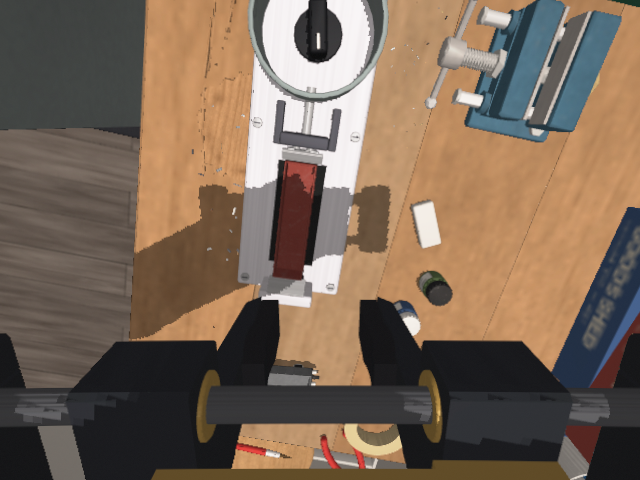

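The wagon sits in line between the jaw pad at (302,155) and the stop at (287,283). The knob is turned and the robot is clear, so I'll hand in.

```bash
python3 -c "
from plant import finish_job; print(finish_job())"
```

```text
the job is handed in; nothing more can be done
None
```

I clamped the taller wagon between the stop and the jaw at an estimated 13–15 N, judged from the knob torque. I then let go and handed the job in at about 24 s, with the guard not leaned on and the lower wagon untouched; no verdict came back.

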